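Open the analyser hood and load the sherd

TASK

Lift the analyser's hood by its bar and swing it back past the point where its spring takes over, so that it stays wide open by itself when you let go. Then pick up the dark sherd and lay it gently, flat and centred, over the small blue measuring window on the stage, and let go, leaving the hood open. Do not disturb the pale bone piece and the white-capped vial, and do not drop the sherd.

Things in the scene. Friction and masses are not known exactly. Their poses are not given: they have to be found in the camera images.
- analyser: grey bench-top analyser, fixed to the bench: base 170 (x) x 220 (y) x 55 mm high; origin at the centre of its underside, x points to its rear (away from the robot at yaw 0), y to its left, z up. Carries a white hood with clear panes, hinged along the rear edge: closed, the hood covers the deck from x = -70 to +80 mm, is 188 mm wide, and its roof is 140 mm above the bench; a small coil spring runs along each outer side near the rear (242 mm over the spring pins)
- window (a point): centre of the blue measuring window (12 mm across) in the middle of a round aluminium stage (60 mm across, with a black ring about 40 mm across), at the level of the stage's flat top: 60 mm above the bench, 7 mm above the deck round it; on the analyser at x = -15 mm, y = 0. Under the closed hood at the start
- hood_hinge (a point): middle of the hood's hinge line, fixed on the analyser at x = +80 mm, y = 0, 55 mm above the bench; the hinge line runs along the analyser's y
- hood_bar (a point): middle of the hood's handle: round steel bar 10 mm thick along the analyser's y, 110 mm free between its two posts, standing 45 mm (centre) in front of the hood's front face, so one finger fits behind it. Hood closed: 195 mm in front of the hinge line and 60 mm above it, that is 115 mm above the bench; it moves on a circle of 204 mm radius about the hinge and is highest (259 mm above the bench) at 1.27 rad
- hood (a joint): hood angle in rad: 0 closed (start), grows as the bar goes up and back; stop at 1.95, wide open, leaning back past upright. Its springs pull it shut below about 1.05 rad and open above it: lifting takes about 4 N at the bar (a little more when moved fast), and let go beyond about 1.2 rad the hood swings by itself to the stop within 1 s, the bar moving back and down; let go earlier it falls shut. Wide open the hood lies wholly behind the hinge line
- sherd_center (a point): centre of the dark sherd, the dark brown-black find, 25 (x) x 28 (y) x 9 mm high, irregular outline, lying flat on the bench; z up. Its yaw is arbitrary. It can be pinched across x or y with the fingertips near the bench
- bone_center (a point): centre of the pale bone piece, 16 x 28 x 10 mm, lying on the bench: leave alone
- vial_center (a point): centre of the white-capped vial, 30 mm across, 36 mm high, standing on the bench: leave alone
- sherd: the dark sherd's body; origin at the centre of its underside

How it is judged (in metres and radians):
On the way, in this order (a step that is already met when the one before it is completed fails the run):
1. the hood stands wide open by itself, nothing touching it, the sherd not yet on the analyser (value of joint hood above 1.75 rad and contact force between each of the arm, the fingers and analyser below 0.05 N and horizontal distance between sherd_center and window above 0.06 m), for 0.3 s.
2. the sherd is lifted clear of the bench in the fingers (height (world z) of sherd_center above 0.03 m and contact force between the fingers and sherd above 0.2 N), for 0.1 s.
At the end, for the whole second after the job is handed in: the hood stands wide open by itself (over 1.75 rad); the sherd lies flat (within 0.25 rad), right way up, on the stage with its centre within 10 mm of the window's centre, at rest and released (value of joint hood above 1.75 rad and horizontal distance between sherd_center and window below 0.01 m and z of sherd_center in the frame of window between 0.001 and 0.009 m and angle between sherd's own z axis and vertical below 0.25 rad and linear speed of sherd below 0.02 m/s and contact force between the fingers and sherd below 0.05 N); the robot touches nothing.
It fails at once if the bone piece or the vial is moved by more than 30 mm (distance of any of bone_center, vial_center from where it was at the start of the episode above 0.03 m).
It fails at once if the sherd is dropped (falls free at over 0.6 m/s, about 20 mm) (linear speed of sherd above 0.6 m/s and contact force between the fingers and sherd below 0.01 N).
It fails at once if the sherd is pressed on the stage with over 20 N (contact force between sherd and analyser above 20 N).
It also fails if it takes over 61 s, if anything falls off the work surface, if the arm or the gripper's body presses on something with over 40 N, if the wrist force passes 120 N, or if a joint passes its speed limit or range.

ROBOT

A 6-joint arm with a two-finger parallel gripper is mounted at the origin on a cart in front of the work surface, level with it; the furniture and walls round the work are solid. World frame = base frame: x ahead of the robot, y to its left, z up, the work surface at z = 0. Lengths are in m, angles in degrees, forces in N, time in s.
With the tool pointing down it reaches from about 0.25 to 0.725 m from the base axis. Payload 9.7 kg.
Tool frame: the origin (TCP) lies midway between the tips of the shut fingers; the grasp point (between the pads) lies 19 mm behind it (bot.hold_point_z is the distance from the TCP to the grasp point, in m); z points along the fingers, y is the line along which they close (so a half turn about z gives the same grasp; the last joint's range is limited). The gripper opens to 85 mm and grips with 20 to 120 N. Pads are 22 mm wide; open, the fingers measure 114 mm over their backs; the gripper's body (76 mm by 85 mm) begins 54 mm behind the grasp point. The pads swing forward as they close: fully open they stand 13 mm farther back than shut.
Start: joints at [-63.999, 4.979, 10.078, 95.1, 0, 90], TCP at [0.241, -0.494, 0.231] pointing down, gripper open.
Joint ranges: [-179.16, 179.16], [-48.56, 103.87], [-65.8, 70.77], [-126.05, 130.52], [-82.76, 87.17], [-180, 180]. Speed limits (degrees/s): [127.2, 127.2, 147.25, 180, 180, 180].

INTERFACE

Orientations are given as [roll, pitch, yaw] about the fixed x, y, z axes, in that order (R = Rz(yaw) Ry(pitch) Rx(roll)).
In Python, from workcell import bot gives the robot as it stands.
- The arm moves only by the tool play_rows, never from a script. Its argument "steps" is a list that holds one entry, the list of rows, each a list of 4 numbers: the shift along the tool's x, y, z in m, then the turn about the tool's z in rad. In form: [[[tx, ty, tz, yaw], ...]]. A call has exactly 5 rows; each row shifts and turns the commanded pose from where the row before left it, along the tool's axes as they then stand; what a row does not reach is not made up. A row lasts 1/12 s, in which the tool goes at most 41.7 mm and 7.16 degrees, less where a joint would pass 70% of its speed; a pose out of reach is approached as far as the arm can. A call is refused whole if a number of a shift passes 0.0417 or a number of a turn 0.125, either way. A call with a gripper value outside its range is refused whole. "gripper" is the finger opening in m, from 0 to 0.0854, set as the call begins (left out, the last holds). The fingers move at their own pace and stop on an object; "squeeze" is the grip in N (left out, the last holds). Time passes only in rows, so rows that do not move let the fingers close, or fill a call up. It gives the time, the measured TCP pose, the force, the opening and the grip force at its end, in the units of the state.
- bot.get_obs(): the state, without advancing time (a new reading comes with each control period).
- bot.camera(name): name is "side" or "top"; returns a dict with "img" (400x640x3 uint8, blue, green, red), "vfov" (degrees; the focal length in pixels is half the picture's height over the tangent of half this angle, whatever the lens; pixels are square), "cx", "cy" (the principal point, pixels), "xyz" and "attitude" of the camera in the world. Camera axes: x right, y down, z forward; pixel columns grow to the right and rows downward; lengths in m; the calibration is good to about 2 mm. A picture is of the moment at which its call begins. There is no depth.
- bot.job_done(): hands the job in; it is judged then, once.
The state is a dict: "time": time; "q": joint angles; "qd": joint speeds; "joint_efforts": joint torques, N m; "ee_pos": TCP position; "tcp_rot": TCP orientation; "wrist_force": force on the tool from outside, world axes, zero at the start; "torque": the same for the moment, N m; "opening": finger opening in m; "grasp_force": force on a finger pad.
Only numpy, scipy, OpenCV 4.12 (cv2) and the standard library are available. Lean on these libraries where they do the work, as an engineer would, in place of code of your own. Each camera call takes 0.05 s, during which the arm holds its last target. There are 200 camera calls.

## Working session

There is one attempt and no reset: what is moved stays moved. The work goes in short steps, Python scripts to look and compute and a tool call to move; the robot and the scene stay as the last step left them, time stands still between calls to the robot, and variables do not carry over. Pictures are saved under pics/ and viewed, at most 10 in all, crops included, and the job is handed in when it is done.

Besides the shell and the picture viewer there is one more tool, called after "Emit:" as name([rows], argument=value, ...), one row to a line, values as JSON. play_rows: Moves the arm, as the interface text tells. Its arguments: {"type":"object","properties":{"steps":{"type":"array","items":{"type":"array","items":{"type":"array","items":{"type":"number"}}}},"gripper":{"type":"number"},"squeeze":{"type":"number"}},"required":["steps"]}

```bash
mkdir -p pics; cat > h.py <<'E'
import numpy as np, cv2
from scipy.spatial.transform import Rotation as R
from workcell import bot
def shot(n,f):
    c=bot.camera(n); cv2.imwrite('pics/'+f,c['img']); return c
def rot(c):
    a=np.array(c['attitude'],float)
    return a if a.shape==(3,3) else R.from_euler('xyz',a,degrees=True).as_matrix()
def foc(c): return 200/np.tan(np.radians(c['vfov'])/2)
def px2w(c,u,v,z):
    d=rot(c)@np.array([(u-c['cx'])/foc(c),(v-c['cy'])/foc(c),1]); p=np.array(c['xyz'])
    return p+d*(z-p[2])/d[2]
def w2px(c,P):
    q=rot(c).T@(np.array(P)-c['xyz']); return q[:2]/q[2]*foc(c)+[c['cx'],c['cy']]
E
python3 - <<'E'
from h import *
import pickle
for n in('top','side'):
    c=shot(n,n+'0.png'); pickle.dump(c,open(n+'.pkl','wb')); print({k:v for k,v in c.items() if k!='img'})
print(bot.get_obs())
E
```

```text
{'vfov': 47.687253052275665, 'cx': 317.3344339640484, 'cy': 198.0014625303593, 'xyz': array([0.40286706, 0.05601071, 0.97506307]), 'attitude': array([-169.98217614,    1.32359001,  -90.72295848])}
{'vfov': 44.50142205641569, 'cx': 329.02680093974794, 'cy': 203.67792562896622, 'xyz': array([0.35803549, 1.10239746, 0.6746019 ]), 'attitude': array([-118.78986766,    1.0441936 , -170.31374794])}
{'time': 0.1, 'q': array([-6.39998001e+01,  5.00671778e+00,  1.00408655e+01,  9.51023044e+01,
        1.04349754e-03,  9.00009168e+01]), 'qd': array([-0.01742558,  0.00438644,  0.19170699, -0.05961379,  0.05378366,
        0.02586245]), 'joint_efforts': array([ 7.59094510e-04, -5.21563411e+01,  4.65652978e+01,  1.59761152e-02,
        9.14026486e-05,  2.56054165e-05]), 'ee_pos': array([ 0.24101563, -0.49413905,  0.23068256]), 'tcp_rot': array([-1.79931843e+02, -1.04240624e-03,  2.59992819e+01]), 'wrist_force': array([ 0.47443624, -0.25891494, -0.46560217]), 'torque': array([-0.03932283,  0.02901085,  0.02406306]), 'grasp_force': 0.0, 'opening': 0.08503161477312991}
```

View pics/top0.png

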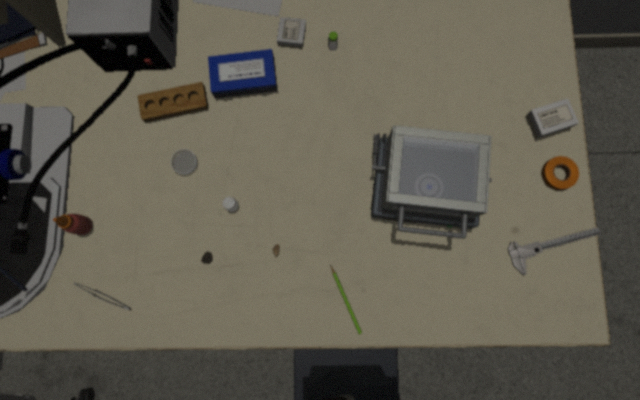

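View pics/side0.png

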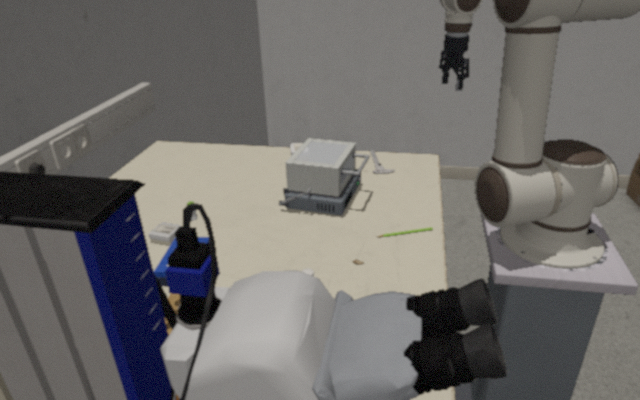

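The top view shows the analyser around (430,180) with its bar at about (422,238), the sherd at (207,257), the bone at (277,250) and the vial cap at (231,205). The side view shows the analyser at (325,175); the microscope hides the sherd.

```bash
python3 - <<'E'
from h import *
import pickle
c=pickle.load(open('top.pkl','rb')); im=c['img']
a=cv2.resize(im[115:255,360:500],None,fx=4,fy=4,interpolation=cv2.INTER_CUBIC)
b=cv2.resize(im[242:272,192:222],None,fx=8,fy=8,interpolation=cv2.INTER_CUBIC)
o=np.zeros((560,800,3),np.uint8);o[:,:560]=a;o[:240,560:]=b
o=cv2.convertScaleAbs(o,alpha=1.5)
cv2.imwrite('pics/crop.png',o)
# sherd segmentation
g=cv2.cvtColor(im,cv2.COLOR_BGR2GRAY)
m=(g[242:272,192:222]<75).astype(np.uint8)
n,l,s,ce=cv2.connectedComponentsWithStats(m);k=1+np.argmax(s[1:,4]);print(s[k],ce[k]+[192,242])
ys,xs=np.where(l==k);w=np.array([px2w(c,x+192,y+242,.007)[:2] for x,y in zip(xs,ys)],np.float32)
print(w.mean(0),w.min(0),w.max(0),cv2.minAreaRect(w*1000))
print('bone',px2w(c,277,250,.005),'vial',px2w(c,231,205,.036))
E
```

```text
[  9  10  12  12 106] [206.95283019 257.77358491]
[0.4485324  0.31358704] [0.43740836 0.30267692] [0.46082073 0.32622322] ((448.5121154785156, 313.26165771484375), (21.443464279174805, 25.237741470336914), 64.27171325683594)
bone [0.46307099 0.16395096 0.005     ] vial [0.55709485 0.25812409 0.036     ]
```

View pics/crop.png

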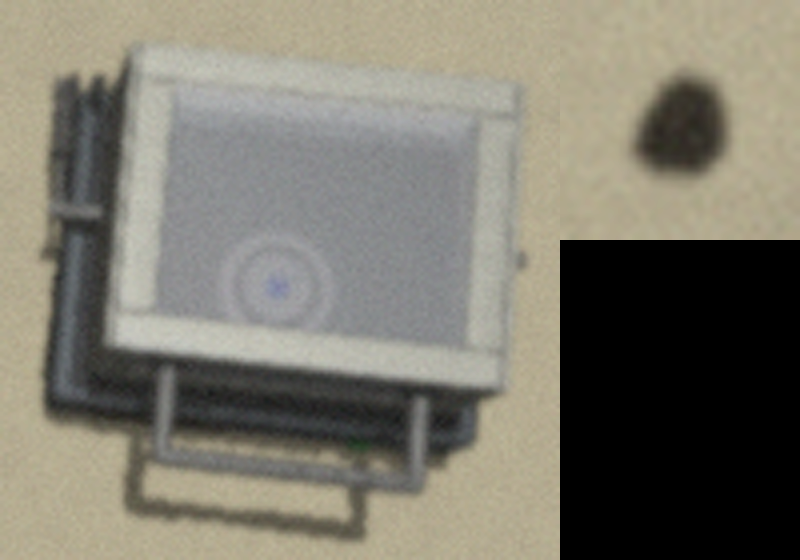

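The crop shows the window at crop (278,288), the roof corners at (130,43), (522,87), (503,390) and (108,348), and the bar from (163,460) to (415,487). I'll fit the analyser's pose to these points.

```bash
python3 - <<'E'
from h import *
import pickle
from scipy.optimize import least_squares
c=pickle.load(open('top.pkl','rb'))
cr=np.array([(278,288),(132,45),(521,88),(502,388),(109,347),(163,458),(416,485)])/4+[359.6,114.6]
M=np.array([(-15,0,60),(80,94,140),(80,-94,140),(-70,-94,140),(-70,94,140),(-115,60,115),(-115,-60,115)])/1e3
def W(p,M): 
    return np.c_[M[:,:2]@np.array([[np.cos(p[2]),np.sin(p[2])],[-np.sin(p[2]),np.cos(p[2])]])+p[:2],M[:,2]]
f=lambda p:(np.array([w2px(c,q) for q in W(p,M)])-cr).ravel()
s=least_squares(f,[.55,-.1,0]);print(s.x,np.degrees(s.x[2]),s.fun.reshape(-1,2).round(1))
print('win by px',px2w(c,*cr[0],.06));print('bar mid',px2w(c,*cr[5:].mean(0),.115))
print(W(s.x,np.array([(-15,0,60),(80,0,55),(-115,0,115)])/1e3))
E
```

```text
[ 0.59911483 -0.15545293 -0.12360168] -7.0818543499359485 [[-0.4  0.2]
 [-0.5 -0.5]
 [ 1.  -1.6]
 [ 2.1  1. ]
 [-1.4  0.5]
 [-0.7  0.1]
 [-0.3  0.2]]
win by px [ 0.58472593 -0.15447447  0.06      ]
bar mid [ 0.48515767 -0.14233316  0.115     ]
[[ 0.58422927 -0.15360362  0.06      ]
 [ 0.67850452 -0.1653159   0.055     ]
 [ 0.48499216 -0.1412749   0.115     ]]
```

The fit agrees with the known sizes. It puts the analyser at yaw -7.1°, the window at (0.5847,-0.154) and the bar at (0.485,-0.1415). I'll turn the tool so the fingers close along the analyser's x, then go above the bar.

Emit:
play_rows([
  [[0,0,0,-0.124],[0,0,0,-0.124],[0,0,0,-0.124],[0,0,0,-0.124],[0,0,0,-0.124]],
], gripper=0.036, squeeze=30)

```text
time: 0.52
ee_pos: [0.241, -0.4942, 0.2309]
tcp_rot: [-180.0, -0.0, 61.9]
wrist_force: [-0.5, -0.2, 0.3]
opening: 0.036
grasp_force: 0.0
```

Emit:
play_rows([
  [[0,0,0,-0.124],[0,0,0,-0.124],[0,0,0,-0.124],[0,0,0.015,0],[0,0,0.015,0]],
])

```text
time: 0.93
ee_pos: [0.2413, -0.4946, 0.2013]
tcp_rot: [180.0, 0.1, 82.9]
wrist_force: [0.0, 0.1, 0.5]
opening: 0.0362
grasp_force: 0.0
```

Emit:
play_rows([
  [[0.027,0.014,0,0],[0.027,0.014,0,0],[0.027,0.014,0,0],[0.027,0.014,0,0],[0.027,0.014,0,0]],
])

```text
time: 1.35
ee_pos: [0.3278, -0.3678, 0.2009]
tcp_rot: [-180.0, -0.0, 82.8]
wrist_force: [0.3, 0.4, 1.3]
opening: 0.0358
grasp_force: 0.0
```

Emit:
play_rows([
  [[0.027,0.014,0,0],[0.027,0.014,0,0],[0.027,0.014,0,0],[0.027,0.014,0,0],[0.027,0.014,0,0]],
])

```text
time: 1.77
ee_pos: [0.4142, -0.2425, 0.2011]
tcp_rot: [-180.0, -0.0, 82.8]
wrist_force: [-0.5, -0.5, -0.0]
opening: 0.0365
grasp_force: 0.0
```

Emit:
play_rows([
  [[0.0218,0.0115,0,0],[0.0218,0.0115,0,0],[0.0218,0.0115,0,0],[0.0218,0.0115,0,0],[0.0218,0.0115,0,0]],
])

```text
time: 2.18
ee_pos: [0.4847, -0.1417, 0.201]
tcp_rot: [-180.0, -0.0, 82.8]
wrist_force: [-0.4, -0.0, 0.0]
opening: 0.0363
grasp_force: 0.0
```

Emit:
play_rows([
  [[0,0,0.02,0],[0,0,0.02,0],[0,0,0.01,0],[0,0,0,0],[0,0,0,0]],
])

```text
time: 2.6
ee_pos: [0.4839, -0.143, 0.1512]
tcp_rot: [-179.9, -0.0, 82.8]
wrist_force: [-1.0, 0.0, 0.6]
opening: 0.0362
grasp_force: 0.0
```

```bash
python3 - <<'E'
from h import *
a=shot('top','t1.png')['img'][140:270,350:510]; b=shot('side','s1.png')['img'][60:230,270:430]
print(bot.get_obs()['ee_pos'])
o=np.zeros((510,800,3),np.uint8);o[:390,:480]=cv2.resize(a,(480,390),interpolation=cv2.INTER_CUBIC);o[:340,480:]=cv2.resize(b,(320,340),interpolation=cv2.INTER_CUBIC)
cv2.imwrite('pics/c1.png',cv2.convertScaleAbs(o,alpha=1.5))
E
```

```text
[ 0.48458145 -0.1432848   0.15242304]
```

View pics/c1.png

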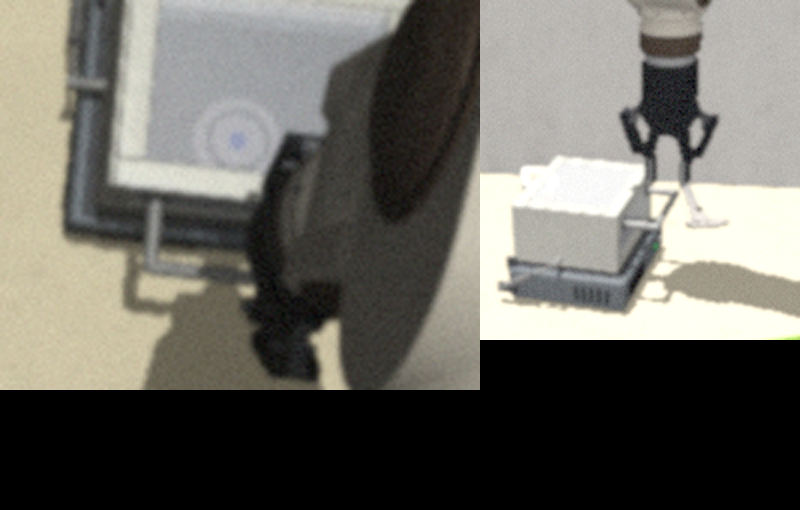

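The side view shows the fingers either side of the bar, with the tips just above it and the linkage clear of the roof edge. I'll lower the tool and grip.

Emit:
play_rows([
  [[0,0,0.012,0],[0,0,0.012,0],[0,0,0.012,0],[0,0,0.012,0],[0,0,0.004,0]],
])

```text
time: 3.12
ee_pos: [0.4832, -0.1426, 0.0964]
tcp_rot: [-179.8, -0.0, 82.8]
wrist_force: [-0.2, -0.2, -0.5]
opening: 0.0361
grasp_force: 0.0
```

Emit:
play_rows([
  [[0,0,0,0],[0,0,0,0],[0,0,0,0],[0,0,0,0],[0,0,0,0]],
], gripper=0.0, squeeze=30)

```text
time: 3.53
ee_pos: [0.4855, -0.143, 0.0996]
tcp_rot: [179.9, -0.0, 82.8]
wrist_force: [6.6, -1.1, -7.0]
opening: 0.0088
grasp_force: 30.9
```

```bash
python3 - <<'E'
from h import *
print(bot.get_obs()['ee_pos'],bot.get_obs()['opening'],bot.get_obs()['grasp_force'],bot.get_obs()['wrist_force'])
# tool ty (analyser fwd), tz per 0.1 rad
th=np.arange(0,1.41,.1)+np.arctan2(60,195)
d=np.diff(np.c_[-204*np.cos(th),-204*np.sin(th)],axis=0).round(1);print(d.tolist())
E
```

```text
[ 0.48550175 -0.14302858  0.09961244] 0.008790852181342852 30.919588208198547 [ 6.62271744 -1.13103187 -7.03360139]
[[7.0, -19.2], [8.8, -18.4], [10.6, -17.4], [12.3, -16.3], [13.9, -14.9], [15.3, -13.5], [16.6, -11.9], [17.7, -10.2], [18.6, -8.4], [19.3, -6.5], [19.9, -4.5], [20.2, -2.5], [20.4, -0.5], [20.3, 1.6]]
```

The bar is held. I'll follow the circle at 0.1 rad per two rows.

Emit:
play_rows([
  [[0,0.0035,-0.0096,0],[0,0.0035,-0.0096,0],[0,0.0044,-0.0092,0],[0,0.0044,-0.0092,0],[0,0.0053,-0.0087,0]],
])

```text
time: 3.95
ee_pos: [0.5056, -0.1456, 0.1459]
tcp_rot: [180.0, 0.0, 82.8]
wrist_force: [1.2, -1.5, -6.5]
opening: 0.009
grasp_force: 30.3
```

Emit:
play_rows([
  [[0,0.0053,-0.0087,0],[0,0.0061,-0.0082,0],[0,0.0062,-0.0081,0],[0,0.0069,-0.0075,0],[0,0.007,-0.0074,0]],
])

```text
time: 4.37
ee_pos: [0.5359, -0.1496, 0.186]
tcp_rot: [-179.9, 0.0, 82.8]
wrist_force: [-4.8, -0.8, -1.1]
opening: 0.0086
grasp_force: 30.1
```

Emit:
play_rows([
  [[0,0.0076,-0.0068,0],[0,0.0077,-0.0067,0],[0,0.0083,-0.006,0],[0,0.0083,-0.0059,0],[0,0.0088,-0.0051,0]],
])

```text
time: 4.78
ee_pos: [0.5762, -0.1548, 0.2181]
tcp_rot: [-180.0, 0.1, 82.8]
wrist_force: [-9.1, 0.0, 9.6]
opening: 0.0087
grasp_force: 30.8
```

Emit:
play_rows([
  [[0,0.0089,-0.0051,0],[0,0.0093,-0.0042,0],[0,0.0093,-0.0042,0],[0,0.0096,-0.0033,0],[0,0.0097,-0.0032,0]],
])

```text
time: 5.2
ee_pos: [0.6234, -0.161, 0.2377]
tcp_rot: [179.9, 0.1, 82.8]
wrist_force: [-3.4, -1.6, 4.1]
opening: 0.0086
grasp_force: 30.8
```

Emit:
play_rows([
  [[0,0.0099,-0.0023,0],[0,0.01,-0.0022,0],[0,0.0101,-0.0013,0],[0,0.0101,-0.0012,0],[0,0.0102,-0.0003,0]],
])

```text
time: 5.62
ee_pos: [0.6737, -0.1674, 0.2448]
tcp_rot: [179.9, 0.1, 82.8]
wrist_force: [-1.1, -3.0, 6.2]
opening: 0.0082
grasp_force: 31.4
```

Emit:
play_rows([
  [[0,0.0102,-0.0001,0],[0,0.0102,0.0006,0],[0,0,0,0],[0,0,0,0],[0,0,0,0]],
])

```text
time: 6.03
ee_pos: [0.6938, -0.1699, 0.2437]
tcp_rot: [179.9, 0.1, 82.8]
wrist_force: [1.4, -4.1, 3.1]
opening: 0.0085
grasp_force: 31.6
```

Emit:
play_rows([
  [[0,0,0,0],[0,0,0,0],[0,0,-0.012,0],[0,0,-0.025,0],[0,0,-0.025,0]],
], gripper=0.036)

```text
time: 6.45
ee_pos: [0.6924, -0.1685, 0.3048]
tcp_rot: [-179.8, -0.1, 82.9]
wrist_force: [0.9, -0.3, 2.3]
opening: 0.0356
grasp_force: 0.0
```

Emit:
play_rows([
  [[0,-0.01,0,0],[0,-0.03,0,0],[0,-0.04,0,0],[0,-0.04,0,0],[0,-0.04,0,0]],
])

```text
time: 6.87
ee_pos: [0.541, -0.1495, 0.3043]
tcp_rot: [-179.9, -0.0, 82.9]
wrist_force: [-0.3, -0.3, 1.1]
opening: 0.0357
grasp_force: 0.0
```

```bash
python3 - <<'E'
from h import *
a=shot('top','t2.png')['img']; b=shot('side','s2.png')['img'][50:280,220:460]
print(bot.get_obs()['ee_pos'],bot.get_obs()['time'])
o=np.zeros((345,800,3),np.uint8);o[:345,:440]=cv2.resize(a[60:260,340:595],(440,345));o[:345,440:]=cv2.resize(b,(360,345))
cv2.imwrite('pics/c2.png',cv2.convertScaleAbs(o,alpha=1.5))
E
```

```text
[ 0.53685893 -0.1488466   0.30616158] 6.9667
```

View pics/c2.png

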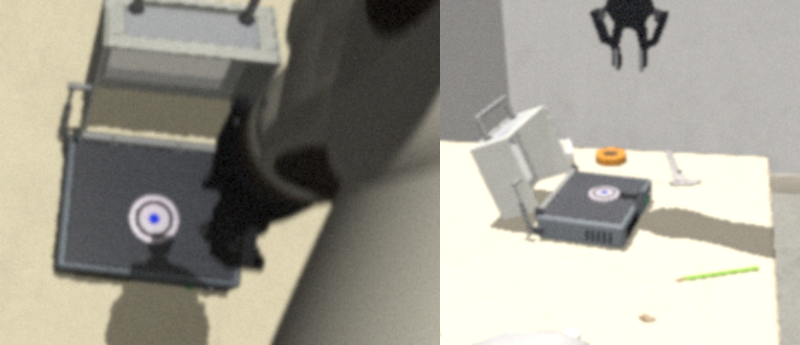

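The hood is wide open, leaning back, and the gripper is clear of it. The window shows at crop (154,218). Next I refine the window position and the sherd's pose.

```bash
python3 - <<'E'
from h import *
import pickle
c=pickle.load(open('top.pkl','rb'));
im=cv2.imread('pics/t2.png').astype(int)
r=im[165:210,405:455]; m=((r[...,0]-r[...,2])>40); ys,xs=np.where(m); print(m.sum(),px2w(c,xs.mean()+405,ys.mean()+165,.06))
for f in('top0.png','t2.png'):
    g=cv2.cvtColor(cv2.imread('pics/'+f),cv2.COLOR_BGR2GRAY)[240:275,190:225]
    G=cv2.resize(cv2.GaussianBlur(g,(3,3),0.7),None,fx=8,fy=8,interpolation=cv2.INTER_CUBIC)
    t=(np.median(g)+g.min())/2
    k=max(cv2.findContours((G<t).astype(np.uint8),0,1)[0],key=cv2.contourArea)[:,0]
    w=np.array([px2w(c,(x-3.5)/8+190,(y-3.5)/8+240,.005)[:2]*1000 for x,y in k],np.float32)
    print(t,cv2.minAreaRect(w)); M=cv2.moments(w); print(M['m10']/M['m00'],M['m01']/M['m00'],np.degrees(.5*np.arctan2(2*M['mu11'],M['mu20']-M['mu02'])))
    wd=[(a,np.round(np.ptp(w@[np.cos(np.radians(a)),np.sin(np.radians(a))]),1)) for a in range(0,180,15)];print(wd)
E
```

```text
25 [ 0.58514619 -0.15437524  0.06      ]
70.0 ((449.003662109375, 313.6953430175781), (22.243019104003906, 25.0770320892334), 70.72566986083984)
448.8344097118979 314.309527494148 -25.92660339653835
[(0, np.float64(24.5)), (15, np.float64(24.8)), (30, np.float64(24.2)), (45, np.float64(22.6)), (60, np.float64(22.1)), (75, np.float64(22.5)), (90, np.float64(23.1)), (105, np.float64(24.1)), (120, np.float64(25.1)), (135, np.float64(25.3)), (150, np.float64(25.4)), (165, np.float64(25.0))]
88.5 ((448.91693115234375, 313.6017150878906), (22.22859001159668, 25.308115005493164), 67.95214080810547)
448.8277131073593 314.29991077161475 -25.725984093225165
[(0, np.float64(25.0)), (15, np.float64(25.0)), (30, np.float64(24.2)), (45, np.float64(22.6)), (60, np.float64(22.0)), (75, np.float64(22.6)), (90, np.float64(23.1)), (105, np.float64(24.1)), (120, np.float64(25.1)), (135, np.float64(25.5)), (150, np.float64(25.6)), (165, np.float64(25.1))]
```

The sherd is at (0.449,0.314), with its short axis along about 66°. The window is at (0.585,-0.1544). I'll move above the sherd, then turn +73° in yaw.

Emit:
play_rows([
  [[0.03,-0.0096,0.01,0],[0.03,-0.0096,0.01,0],[0.03,-0.0096,0.01,0],[0.03,-0.0096,0.01,0],[0.03,-0.0096,0.01,0]],
], gripper=0.06)

```text
time: 7.38
ee_pos: [0.5138, 0.0061, 0.2551]
tcp_rot: [180.0, -0.0, 82.8]
wrist_force: [0.4, -1.5, -0.7]
opening: 0.0599
grasp_force: 0.0
```

Emit:
play_rows([
  [[0.03,-0.0096,0.01,0],[0.03,-0.0096,0.01,0],[0.03,-0.0096,0.01,0],[0.03,-0.0096,0.01,0],[0.03,-0.0096,0.01,0]],
])

```text
time: 7.8
ee_pos: [0.4847, 0.1611, 0.2052]
tcp_rot: [-180.0, -0.0, 82.9]
wrist_force: [0.3, -0.1, -0.5]
opening: 0.0599
grasp_force: 0.0
```

Emit:
play_rows([
  [[0.03,-0.0096,0.01,0],[0.03,-0.0096,0.01,0],[0.03,-0.0096,0.01,0],[0.03,-0.0096,0.01,0],[0.03,-0.0096,0.01,0]],
])

```text
time: 8.22
ee_pos: [0.4557, 0.316, 0.1551]
tcp_rot: [-180.0, -0.0, 82.9]
wrist_force: [0.6, -0.7, 0.3]
opening: 0.0599
grasp_force: 0.0
```

Emit:
play_rows([
  [[0,0,0,-0.116],[0,0,0,-0.116],[0,0,0,-0.116],[0,0,0,-0.116],[0,0,0,-0.116]],
])

```text
time: 8.63
ee_pos: [0.4562, 0.3147, 0.1554]
tcp_rot: [-180.0, -0.0, 116.4]
wrist_force: [-0.2, -0.7, 0.2]
opening: 0.0595
grasp_force: 0.0
```

Emit:
play_rows([
  [[0,0,0,-0.116],[0,0,0,-0.116],[0,0,0,-0.116],[0,0,0,-0.116],[0,0,0,-0.116]],
])

```text
time: 9.05
ee_pos: [0.4563, 0.3145, 0.1554]
tcp_rot: [-180.0, -0.0, 149.7]
wrist_force: [-0.0, 0.7, -0.3]
opening: 0.0602
grasp_force: 0.0
```

Emit:
play_rows([
  [[0,0,0,-0.116],[0,0,0,0],[0,0,0,0],[0,0,0,0],[0,0,0,0]],
])

```text
time: 9.47
ee_pos: [0.4563, 0.3142, 0.1554]
tcp_rot: [-180.0, -0.0, 155.8]
wrist_force: [-0.5, 0.6, -0.2]
opening: 0.0598
grasp_force: 0.0
```

Emit:
play_rows([
  [[0.0067,-0.003,0.02,0],[0,0,0.03,0],[0,0,0.03,0],[0,0,0.025,0],[0,0,0.015,0]],
])

```text
time: 9.88
ee_pos: [0.4478, 0.3133, 0.0324]
tcp_rot: [-179.9, -0.1, 155.8]
wrist_force: [0.1, -0.3, -0.2]
opening: 0.0602
grasp_force: 0.0
```

Emit:
play_rows([
  [[0,0,0.015,0],[0,0,0.01,0],[0,0,0.006,0],[0,0,0,0],[0,0,0,0]],
])

```text
time: 10.3
ee_pos: [0.4492, 0.3142, 0.0049]
tcp_rot: [180.0, 0.0, 155.9]
wrist_force: [-0.2, 0.2, 0.9]
opening: 0.0602
grasp_force: 0.0
```

```bash
python3 - <<'E'
from h import *
a=shot('top','t3.png')['img'][220:295,160:260]
print(bot.get_obs()['ee_pos'],bot.get_obs()['wrist_force'])
cv2.imwrite('pics/c3.png',cv2.convertScaleAbs(cv2.resize(a,None,fx=7,fy=7,interpolation=cv2.INTER_CUBIC),alpha=1.6))
E
```

```text
[0.44945202 0.31438266 0.00533326] [-0.68650034 -0.3277391   0.38154235]
```

View pics/c3.png

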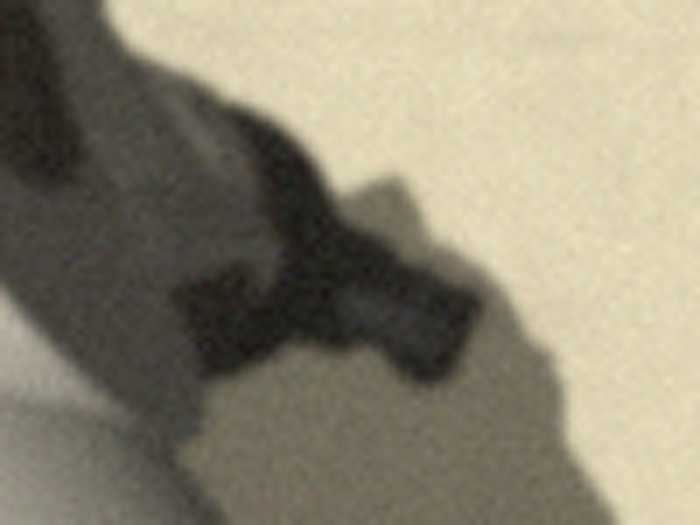

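The gripper hides the sherd in this view, so I'll trust the measurement and close.

Emit:
play_rows([
  [[0,0,0.001,0],[0,0,0,0],[0,0,0,0],[0,0,0,0],[0,0,0,0]],
], gripper=0.0, squeeze=25)

```text
time: 10.77
ee_pos: [0.4493, 0.3144, 0.004]
tcp_rot: [179.9, 0.0, 155.9]
wrist_force: [-0.4, 1.0, 3.3]
opening: 0.0178
grasp_force: 24.1
```

Emit:
play_rows([
  [[0,0,0,0],[0,0,0,0],[0,0,0,0],[0,0,0,0],[0,0,0,0]],
])

```text
time: 11.18
ee_pos: [0.4493, 0.3144, 0.0039]
tcp_rot: [179.9, 0.0, 156.0]
wrist_force: [-0.1, 1.9, 5.4]
opening: 0.0179
grasp_force: 24.9
```

The fingers stopped at 18 mm where I expected about 22–25 mm. I'll open, back off and see how the sherd lies before lifting.

Emit:
play_rows([
  [[0,0,0,0],[0,0,0,0],[0,0,0,0],[0,0,-0.02,0],[0,0,-0.04,0]],
], gripper=0.06)

```text
time: 11.6
ee_pos: [0.4463, 0.3121, 0.0589]
tcp_rot: [-179.5, -0.3, 155.9]
wrist_force: [1.0, 0.7, -0.2]
opening: 0.0601
grasp_force: 0.0
```

Emit:
play_rows([
  [[0,0,-0.04,0],[0,0,-0.04,0],[0.02,0,-0.035,0],[0.04,0,0,0],[0.04,0,0,0]],
])

```text
time: 12.02
ee_pos: [0.358, 0.3554, 0.1805]
tcp_rot: [179.8, 0.1, 155.8]
wrist_force: [0.4, 0.4, -0.7]
opening: 0.0599
grasp_force: 0.0
```

```bash
cat > m.py <<'E'
from h import *
import sys
c=bot.camera('top'); im=c['img']; cv2.imwrite('pics/'+sys.argv[1],im)
print(bot.get_obs()['ee_pos'],bot.get_obs()['tcp_rot'])
a=im[235:280,185:230]
cv2.imwrite('pics/z'+sys.argv[1],cv2.convertScaleAbs(np.hstack([cv2.resize(a,(400,400),interpolation=cv2.INTER_CUBIC),cv2.resize(im[130:330,100:300],(400,400))]),alpha=1.6))
g=cv2.cvtColor(a,cv2.COLOR_BGR2GRAY)
G=cv2.resize(cv2.GaussianBlur(g,(3,3),0.7),None,fx=8,fy=8,interpolation=cv2.INTER_CUBIC)
t=(np.median(g)+g.min())/2
for k in cv2.findContours((G<t).astype(np.uint8),0,1)[0]:
    if cv2.contourArea(k)<2000: continue
    w=np.array([px2w(c,(x-3.5)/8+185,(y-3.5)/8+235,.005)[:2]*1000 for x,y in k[:,0]],np.float32)
    M=cv2.moments(w); print(t,cv2.minAreaRect(w),M['m10']/M['m00'],M['m01']/M['m00'],np.degrees(.5*np.arctan2(2*M['mu11'],M['mu20']-M['mu02'])))
    print([(i,round(float(np.ptp(w@[np.cos(np.radians(i)),np.sin(np.radians(i))])),1)) for i in range(0,180,15)])
E
python3 m.py t4.png
```

```text
[0.35208116 0.35725669 0.17967735] [ 1.79923063e+02 -1.13615065e-01  1.56017292e+02]
79.5 ((450.03863525390625, 315.222900390625), (23.4307861328125, 24.16640853881836), 89.23389434814453) 449.40735835096024 314.8242898611906 -28.45841023735891
[(0, 24.2), (15, 24.7), (30, 24.1), (45, 23.4), (60, 22.6), (75, 23.1), (90, 23.4), (105, 24.4), (120, 25.4), (135, 25.7), (150, 25.7), (165, 24.9)]
```

View pics/zt4.png

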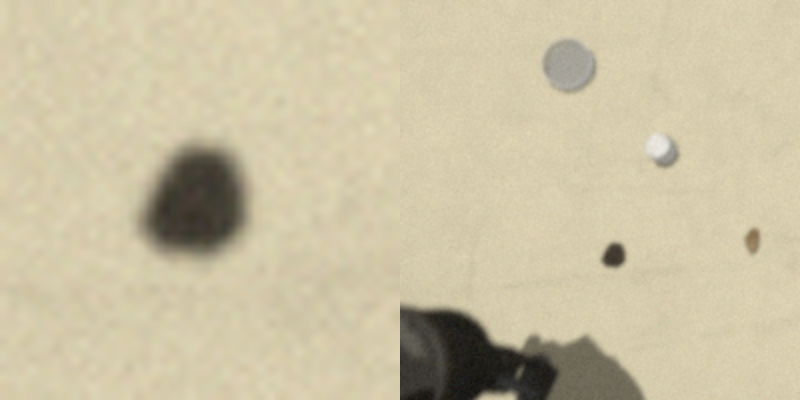

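The sherd moved under 1 mm, so the grasp was centred; it is just narrower than its blurred outline. I'll regrasp a little lower.

Emit:
play_rows([
  [[-0.04,0,0,0],[-0.04,0,0.03,0],[-0.02,0,0.036,0],[0,0,0.036,0],[0,0,0.036,0]],
], gripper=0.045)

```text
time: 12.48
ee_pos: [0.4436, 0.3158, 0.0434]
tcp_rot: [-180.0, 0.0, 155.8]
wrist_force: [-0.2, 0.8, -0.4]
opening: 0.045
grasp_force: 0.0
```

Emit:
play_rows([
  [[0,0,0.015,0],[0,0,0.01,0],[0,0,0.006,0],[0,0,0,0],[0,0,0,0]],
])

```text
time: 12.9
ee_pos: [0.4434, 0.3172, 0.0155]
tcp_rot: [179.9, 0.0, 156.0]
wrist_force: [0.3, 0.3, 0.8]
opening: 0.0449
grasp_force: 0.0
```

Emit:
play_rows([
  [[-0.0065,0.0003,0,0],[0,0,0.008,0],[0,0,0.006,0],[0,0,0,0],[0,0,0,0]],
])

```text
time: 13.32
ee_pos: [0.4486, 0.3141, -0.0002]
tcp_rot: [-179.9, -0.0, 155.9]
wrist_force: [0.3, 0.2, 0.4]
opening: 0.0448
grasp_force: 0.0
```

Emit:
play_rows([
  [[0,0,0,0],[0,0,0,0],[0,0,0,0],[0,0,0,0],[0,0,0,0]],
], gripper=0.0, squeeze=35)

```text
time: 13.73
ee_pos: [0.4491, 0.3146, 0.0007]
tcp_rot: [180.0, 0.0, 156.0]
wrist_force: [-0.6, 0.5, 1.6]
opening: 0.0199
grasp_force: 32.9
```

Emit:
play_rows([
  [[0,0,0,0],[0,0,0,0],[0,0,-0.004,0],[0,0,-0.004,0],[0,0,0,0]],
])

```text
time: 14.15
ee_pos: [0.4493, 0.3145, 0.0093]
tcp_rot: [180.0, 0.0, 155.9]
wrist_force: [0.6, 0.4, 0.5]
opening: 0.0202
grasp_force: 32.5
```

The sherd is held firmly at 20 mm. I'll lift and carry it.

Emit:
play_rows([
  [[0,0,-0.015,0],[0,0,-0.03,0],[0,0,-0.035,0],[0,0,-0.035,0],[0,0,-0.025,0]],
])

```text
time: 14.57
ee_pos: [0.4493, 0.3145, 0.1516]
tcp_rot: [179.9, 0.1, 155.9]
wrist_force: [0.8, 1.0, -0.1]
opening: 0.02
grasp_force: 32.5
```

Emit:
play_rows([
  [[-0.0157,-0.0187,0,0],[-0.0157,-0.0187,0,0],[-0.0157,-0.0187,0,0],[-0.0157,-0.0187,0,0],[-0.0157,-0.0187,0,0]],
])

```text
time: 14.98
ee_pos: [0.4827, 0.1959, 0.1485]
tcp_rot: [180.0, 0.0, 156.0]
wrist_force: [0.9, -0.4, 0.8]
opening: 0.02
grasp_force: 32.5
```

Emit:
play_rows([
  [[-0.0157,-0.0187,0,0],[-0.0157,-0.0187,0,0],[-0.0157,-0.0187,0,0],[-0.0157,-0.0187,0,0],[-0.0157,-0.0187,0,0]],
])

```text
time: 15.4
ee_pos: [0.5162, 0.0784, 0.1485]
tcp_rot: [180.0, 0.0, 155.9]
wrist_force: [0.1, 0.3, -0.5]
opening: 0.02
grasp_force: 32.5
```

Emit:
play_rows([
  [[-0.0157,-0.0187,0,0],[-0.0157,-0.0187,0,0],[-0.0157,-0.0187,0,0],[-0.0157,-0.0187,0,0],[-0.0157,-0.0187,0,0]],
])

```text
time: 15.82
ee_pos: [0.5498, -0.039, 0.1484]
tcp_rot: [-180.0, 0.0, 155.9]
wrist_force: [0.7, 0.1, 0.6]
opening: 0.0202
grasp_force: 32.5
```

Emit:
play_rows([
  [[-0.0157,-0.0187,0,0],[-0.0157,-0.0187,0,0],[-0.0157,-0.0187,0,0],[-0.0157,-0.0187,0,0],[-0.0157,-0.0187,0,0]],
])

```text
time: 16.23
ee_pos: [0.5834, -0.1564, 0.1484]
tcp_rot: [-180.0, -0.0, 155.9]
wrist_force: [1.0, 0.1, 0.6]
opening: 0.02
grasp_force: 32.5
```

Emit:
play_rows([
  [[0,0,0,0],[0,0,0,0],[0,0,0,0],[0,0,0,0],[0,0,0,0]],
])

```text
time: 16.65
ee_pos: [0.5832, -0.1543, 0.1486]
tcp_rot: [180.0, 0.0, 156.0]
wrist_force: [-0.1, 0.7, 0.2]
opening: 0.0204
grasp_force: 32.5
```

Emit:
play_rows([
  [[-0.0018,0.0008,0.015,0],[0,0,0.02,0],[0,0,0.02,0],[0,0,0.015,0],[0,0,0.005,0]],
])

```text
time: 17.07
ee_pos: [0.584, -0.1541, 0.0709]
tcp_rot: [-180.0, -0.2, 156.0]
wrist_force: [-0.5, 0.6, -1.1]
opening: 0.0199
grasp_force: 32.5
```

Emit:
play_rows([
  [[0,0,0.004,0],[0,0,0.003,0],[0,0,0.001,0],[0,0,0,0],[0,0,0,0]],
])

```text
time: 17.48
ee_pos: [0.5856, -0.1552, 0.0662]
tcp_rot: [180.0, 0.1, 156.0]
wrist_force: [0.6, -1.1, -0.1]
opening: 0.0198
grasp_force: 32.5
```

Emit:
play_rows([
  [[0,0,0.001,0],[0,0,0.001,0],[0,0,0.001,0],[0,0,0,0],[0,0,0,0]],
])

```text
time: 17.9
ee_pos: [0.5852, -0.1551, 0.0623]
tcp_rot: [-180.0, -0.0, 155.9]
wrist_force: [-0.1, -0.4, -1.1]
opening: 0.02
grasp_force: 32.5
```

Emit:
play_rows([
  [[0,0,0.001,0],[0,0,0,0],[0,0,0,0],[0,0,0,0],[0,0,0,0]],
])

```text
time: 18.32
ee_pos: [0.5853, -0.1551, 0.0614]
tcp_rot: [180.0, 0.0, 155.9]
wrist_force: [-0.9, 0.3, -0.3]
opening: 0.0202
grasp_force: 32.5
```

Emit:
play_rows([
  [[0,0,0.0006,0],[0,0,0,0],[0,0,0,0],[0,0,0,0],[0,0,0,0]],
])

```text
time: 18.73
ee_pos: [0.5852, -0.1551, 0.0608]
tcp_rot: [180.0, 0.0, 155.9]
wrist_force: [0.4, -0.4, -0.5]
opening: 0.0202
grasp_force: 32.6
```

Emit:
play_rows([
  [[0,0,0,0],[0,0,0,0],[0,0,0,0],[0,0,0,0],[0,0,0,0]],
], gripper=0.04)

```text
time: 19.15
ee_pos: [0.5852, -0.1551, 0.0608]
tcp_rot: [180.0, -0.0, 155.9]
wrist_force: [0.6, -0.2, 0.4]
opening: 0.04
grasp_force: 0.0
```

Emit:
play_rows([
  [[0,0,-0.01,0],[0,0,-0.03,0],[0,0,-0.03,0],[0,0,-0.03,0],[0,0,-0.03,0]],
])

```text
time: 19.57
ee_pos: [0.585, -0.1551, 0.1931]
tcp_rot: [180.0, 0.0, 155.9]
wrist_force: [-0.1, 0.5, 1.0]
opening: 0.0398
grasp_force: 0.0
```

Emit:
play_rows([
  [[0.03,0,0,0],[0.03,0,0,0],[0.03,0,0,0],[0.03,0,0,0],[0.03,0,0,0]],
])

```text
time: 19.98
ee_pos: [0.447, -0.0935, 0.1915]
tcp_rot: [180.0, 0.0, 155.9]
wrist_force: [-0.6, -0.1, 0.8]
opening: 0.0402
grasp_force: 0.0
```

```bash
python3 - <<'E'
from h import *
c=shot('top','t5.png');a=c['img']; b=shot('side','s5.png')['img'][100:230,260:400]
o=np.zeros((390,800,3),np.uint8);o[:390,:390]=cv2.resize(a[150:220,395:465],(390,390),interpolation=cv2.INTER_CUBIC);o[:371,400:]=cv2.resize(b,(400,371))
cv2.imwrite('pics/c5.png',cv2.convertScaleAbs(o,alpha=1.5))
P=w2px(c,[.5851,-.1544,.06]);print(P,'in crop',(P-[395,150])*390/70, bot.get_obs()['ee_pos'])
E
```

```text
[429.05337952 186.42186625] in crop [189.72597161 202.92182626] [ 0.44547914 -0.09282692  0.19249187]
```

View pics/c5.png

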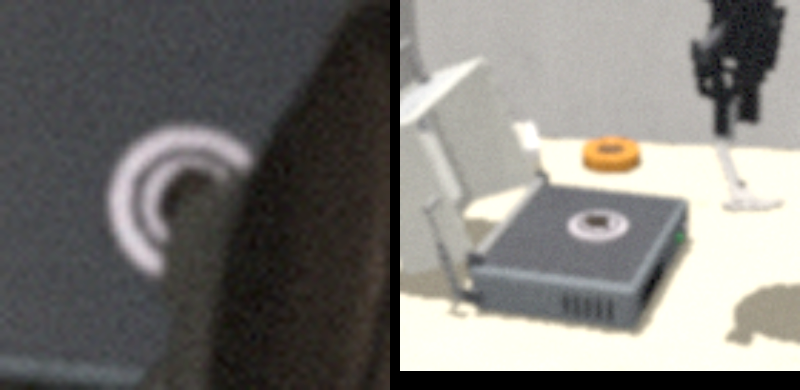

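The hood is still open and the sherd lies flat on the stage (side crop about (597,221)), with the arm partly hiding it from above. I'll move aside and measure the centring.

Emit:
play_rows([
  [[0.016,0.034,0,0],[0.016,0.034,0,0],[0.016,0.034,0,0],[0.016,0.034,0,0],[0.016,0.034,0,0]],
])

```text
time: 20.5
ee_pos: [0.4445, 0.0955, 0.1918]
tcp_rot: [180.0, 0.1, 155.9]
wrist_force: [0.3, 0.2, 0.1]
opening: 0.0399
grasp_force: 0.0
```

Emit:
play_rows([
  [[0,0,0,0],[0,0,0,0],[0,0,0,0],[0,0,0,0],[0,0,0,0]],
])

```text
time: 20.92
ee_pos: [0.4447, 0.0928, 0.191]
tcp_rot: [180.0, 0.0, 155.8]
wrist_force: [-0.4, -0.2, 1.4]
opening: 0.04
grasp_force: 0.0
```

```bash
python3 - <<'E'
from h import *
c=shot('top','t6.png');a=c['img'][150:220,395:465]
cv2.imwrite('pics/c6.png',cv2.convertScaleAbs(cv2.resize(a,(420,420),interpolation=cv2.INTER_CUBIC),alpha=1.5))
g=cv2.cvtColor(a,cv2.COLOR_BGR2GRAY)
P=w2px(c,[.5851,-.1544,.06]); cx,cy=P-[395,150]
yy,xx=np.mgrid[:70,:70]; m=((g<60)&(np.hypot(xx-cx,yy-cy)<12)).astype(np.uint8)
n,l,s,ce=cv2.connectedComponentsWithStats(m);k=1+np.argmax(s[1:,4]);print(s[k],px2w(c,*(ce[k]+[395,150]),.067),bot.get_obs()['wrist_force'])
E
```

```text
[29 30 10 12 97] [ 0.58508418 -0.1522571   0.067     ] [ 0.28656092 -0.58747858 -0.42930117]
```

View pics/c6.png

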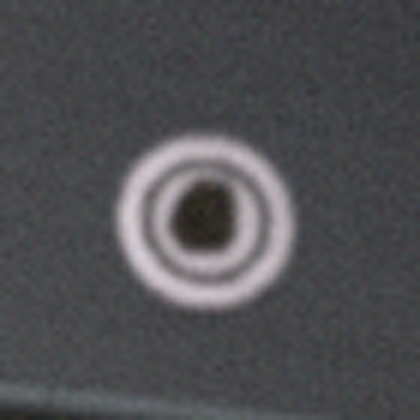

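The sherd lies at crop (203,216), well inside the black ring and about 2 mm from the window's centre. I'm handing in.

```bash
python3 -c "
from workcell import bot
print(bot.job_done())"
```

```text
the job is handed in; nothing more can be done
None
```

I opened the hood, which stays open by itself, and laid the sherd flat on the stage about 2 mm from the window's centre by camera; the job is handed in at about 21 s, with no verdict returned.

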